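# Lay out bait samples and hold the sizing gauge over them

## Task

Set the three brown sample baits (ball, barrel and flat pellet) from the perforated stand gently, without dropping them, into the round metal dish. Then draw the sizing gauge out of its leaning holder by the black handle, turn its plate flat and level, and finish still holding it, steady and level, with the plate centred about a hand's width above the dish, touching nothing but the gripper. Do not knock the brass weight, the glass beaker or the clear jar standing among these things.

Things in the scene. Friction and masses are not known exactly. Their poses are not given: they have to be found in the camera images.
- stand: Fixed bare-metal perforated plate on four short legs, 75 x 230 mm (its x, y), 4 mm thick, top 45 mm above the bench. Three 14 mm holes in a row along its y axis, at y = -75, 0, +75 mm, one sample bait on each (which is where varies). Origin on the bench under its centre.
- ball_center (a point): Centre of the round brown bait ball, 30 mm diameter, 18 g, sitting in a hole of the stand (sunk about 2 mm: centre about 58 mm above the bench at the start). It can roll.
- barrel: Brown barrel-shaped bait standing upright over a hole of the stand: 26 mm diameter, 36 mm high, 25 g. Origin: centre of its underside, z up.
- pellet: Brown flat disc bait lying over a hole of the stand: 34 mm diameter, 18 mm thick, 22 g. Origin: centre of its underside, z up.
- dish: Loose round shallow bare-metal dish on the bench, 160 mm across the rim (152 mm at the foot), 30 mm high, wall 4 mm, inner floor about 5 mm above the bench, 0.4 kg. Origin: centre of its underside, z up.
- holder: Fixed white plastic gauge holder, foot 100 x 120 mm (its x, y). Its slot, 88 x 7 mm and 45 mm deep, leans 25 degrees from upright towards the holder's +x, and the gauge plate stands in it. Origin: centre of the foot's underside, on the bench, z up. +x points roughly away from the robot.
- slot_mouth (a point): Middle of the holder's slot mouth, about 63 mm above the bench. The slot runs down from here, against the gauge's x axis.
- gauge: Sizing gauge, 110-225 g: steel plate 80 x 80 x 4 mm with four holes, and a straight black handle. Origin: plate centre. x runs along the handle from plate to handle end, z is the plate normal, y lies across plate and handle. At the start x points up, leaning 25 degrees towards the holder's +x; the lower 45 mm of the plate is in the slot (play 3 mm in thickness, 8 mm sideways).
- gauge_handle (a point): Middle of the gauge's black handle, 105 mm from the plate centre along the gauge's x. The handle is a bar 110 mm long, 20 mm wide (along gauge y, the way to grip it) and 14 mm thick (along gauge z).
- weight: Brass calibration weight, 34 mm diameter, 48 mm high, beside the dish on its far side. Bystander. Origin: underside centre.
- beaker: Small glass beaker, 54 mm diameter, 65 mm high, beyond the stand. Bystander. Origin: underside centre.
- jar: Clear closed jar, 60 mm diameter, 70 mm high, beyond the holder. Bystander. Origin: underside centre.
There are look-alikes about, which are no part of the job. Leave any turquoise look-alike of the gauge alone.

How it is judged:
By the outcome, as a careful person would: the job done as asked, in the order asked, and still so for the second after the job is handed in, while the arm keeps its last pose, push and grip.
It also fails if it takes over 72 s, if anything falls off the work surface, if the arm or the gripper's body presses on something with over 40 N, if the wrist force passes 120 N, or if a joint passes its speed limit or range.

## Robot

A 6-joint arm with a two-finger parallel gripper is mounted at the origin on the work surface. World frame = base frame: x ahead of the robot, y to its left, z up, the work surface at z = 0. Lengths are in m, angles in rad, forces in N, time in s.
With the tool pointing down it reaches from about 0.4 to 0.825 m from the base axis. Payload 7 kg.
Tool frame: the origin (TCP) lies at the very end of the fingers, on their centre line; the grasp point (between the pads) lies 19 mm behind it (arm.grasp_offset is the distance from the TCP to the grasp point, in m); z points along the fingers, y is the line along which they close (so a half turn about z gives the same grasp; the last joint's range is limited). The gripper opens to 88 mm and grips with 3 to 60 N. Pads are 19 mm wide; open, the fingers measure 130 mm over their backs; the gripper's body (78 mm by 193 mm) begins 47 mm behind the grasp point.
Start: joints at [1.408, 0.359, 0.012, 0, -1.224, -0.288], TCP at [0.294, 0.608, 0.227] pointing down, gripper open.
Joint ranges: [-3.07, 3.07], [-1.43, 2.12], [-1.02, 1.25], [-3.03, 1.67], [-3.05, -0], [-3.03, 3.03]. Speed limits (rad/s): [2.39, 2.39, 3.01, 3.14, 3.14, 3.14].

## Interface

Orientations are given as [roll, pitch, yaw] about the fixed x, y, z axes, in that order (R = Rz(yaw) Ry(pitch) Rx(roll)).
In Python, from station import get_state, cams, arm, nets gives the robot as it stands.
- The arm moves only by the shell command python3 -m creep 'ROWS' [FORCE]. ROWS is a JSON object of lists of equal length, an entry for each row: "translation": the shift along the world's x, y, z in mm, a list of three; "spin": the turn about the world's z in rad; "gripper": the opening, from 0 (shut) to 1 (fully open). In form: {"translation": [[dx, dy, dz], ...], "spin": [spin, ...], "gripper": [gripper, ...]}. A call has 1 to 8 rows; each row shifts and turns the commanded pose from where the row before left it; what a row does not reach is not made up. A row lasts 1/10 s, in which the tool goes at most 50 mm and 8.59 degrees, less where a joint would pass 70% of its speed; a pose out of reach is approached as far as the arm can. A call is refused whole if a number of a shift passes 50 or a number of a turn 0.15, either way. A call with a gripper value outside its range is refused whole. The fingers move at their own pace and stop on an object; FORCE is the grip in N (left out, the last holds). Time passes only in rows, so rows that do not move let the fingers close. It gives the time, the measured TCP pose, the force, the opening and the grip force at its end, in the units of the state.
- get_state(): the state, without advancing time (a new reading comes with each control period).
- cams.grab_frame(name): name is "scene" or "top" or "wrist"; returns a dict with "img" (480x640x3 uint8, red, green, blue), "mtx" (3x3 intrinsics, pixels), "R" (3x3) and "t" (3): a world point X has camera coordinates R X + t. Camera axes: x right, y down, z forward; pixel columns grow to the right and rows downward; lengths in m; the calibration is good to about 2 mm. The wrist camera is an equidistant fisheye: a pixel r from the principal point sees the ray r / f radians off the axis. A picture is of the moment at which its call begins. There is no depth.
- arm.job_done(): hands the job in; it is judged then, once.
Trained networks look in the newest picture that a camera, given by its name, has taken for a name from the list of things; names that differ only in an ending like _2 or _b are one class to them, and where a whole thing is asked for, a point or a joint stands for the part that bears it (a point fixed in the world has none). Each returns a list of dicts, best first, with "confidence" (0 to 1); they miss things now and then, are a little off and sometimes report something else, mostly with a low value. They report only what shows in the picture. A call takes as long as a camera call. They do not tell look-alikes from the thing itself.
- nets.search_frame(camera, label): "centre" ([x, y, z] in m, in world coordinates, good to about 4 mm: the middle of the surface that is visible of it).
- nets.pinpoint(camera, label): "centre" ([x, y, z] in m, in world coordinates, good to about 4 mm: a listed point, or the origin of a listed thing).
The state is a dict: "t": time; "q": joint angles; "qd": joint speeds; "joint_efforts": joint torques, N m; "eef_pos": TCP position; "ee_rot": TCP orientation; "force": force on the tool from outside, world axes, zero at the start; "moment": the same for the moment, N m; "width": finger opening in m; "gripper_force": force on a finger pad.
Only numpy, scipy, OpenCV 4.12 (cv2) and the standard library are available. Lean on these libraries where they do the work, as an engineer would, in place of code of your own. Each camera call takes 0.05 s, during which the arm holds its last target. There are 200 camera calls.

## Working session

There is one attempt and no reset: what is moved stays moved. The work goes in short steps, Python scripts to look and compute and a shell command to move; the robot and the scene stay as the last step left them, time stands still between calls to the robot, and variables do not carry over. Pictures are saved under pics/ and viewed, at most 10 in all, crops included, and the job is handed in when it is done.

```bash
mkdir -p pics
cat > h.py <<'E'
import numpy as np, cv2
from station import get_state, cams, arm, nets
def save(cam,name):
    f=cams.grab_frame(cam); cv2.imwrite('pics/'+name,f['img'][:,:,::-1]); return f
def proj(f,X):
    c=f['R']@np.array(X)+f['t']; p=f['mtx']@c; return (p[:2]/p[2]).round().astype(int).tolist()
E
python3 - <<'E'
from h import *
fs={c:save(c,c+'0.png') for c in('scene','top')}
for c in fs:
  print(c, 'campos',(-fs[c]['R'].T@fs[c]['t']).round(3))
  for n in ['stand','ball_center','barrel','pellet','dish','holder','slot_mouth','gauge','gauge_handle','weight','beaker','jar']:
    print(n,[(np.round(d['centre'],3).tolist(),round(d['confidence'],2),proj(fs[c],d['centre'])) for d in nets.pinpoint(c,n)[:3]])
s=get_state();print(s['t'],s['eef_pos'],s['ee_rot'],s['width'],arm.grasp_offset)
E
```

```text
scene campos [ 1.126 -0.284  0.719]
stand [([0.461, -0.247, -0.003], 0.61, [212, 296])]
ball_center [([0.463, -0.176, 0.059], 0.74, [243, 266])]
barrel [([0.46, -0.32, 0.05], 0.61, [171, 289])]
pellet [([0.459, -0.248, 0.042], 0.54, [208, 281]), ([0.578, 0.276, 0.152], 0.46, [474, 210])]
dish [([0.49, 0.024, 0.001], 0.76, [338, 268])]
holder [([0.528, 0.264, 0.001], 0.67, [442, 251])]
slot_mouth [([0.523, 0.268, 0.061], 0.79, [447, 229])]
gauge [([0.263, 0.276, 0.006], 0.76, [390, 185]), ([0.527, 0.266, 0.058], 0.69, [447, 231]), ([0.57, -0.269, -0.0], 0.48, [213, 340])]
gauge_handle [([0.574, 0.277, 0.151], 0.81, [473, 209]), ([0.336, 0.35, 0.006], 0.64, [429, 194])]
weight [([0.615, 0.023, 0.004], 0.9, [364, 309]), ([0.525, 0.265, 0.057], 0.43, [446, 231])]
beaker [([0.57, -0.266, -0.001], 0.66, [215, 339])]
jar [([0.649, 0.311, -0.0], 0.63, [492, 282])]
top campos [3.910e-01 1.000e-03 1.076e+00]
stand [([0.464, -0.251, 0.001], 0.75, [408, 251])]
ball_center [([0.465, -0.174, 0.057], 0.62, [381, 248])]
barrel [([0.573, 0.274, 0.151], 0.45, [180, 192]), ([0.643, 0.304, 0.002], 0.45,
[... 152 characters left out ...]
]), ([0.642, 0.305, 0.003], 0.31, [186, 176])]
holder [([0.531, 0.265, -0.002], 0.85, [201, 221]), ([0.575, 0.276, 0.148], 0.68, [180, 191])]
slot_mouth [([0.528, 0.262, 0.063], 0.56, [195, 219])]
gauge [([0.26, 0.272, 0.007], 0.94, [193, 332]), ([0.526, 0.264, 0.056], 0.73, [195, 220])]
gauge_handle [([0.573, 0.277, 0.149], 0.96, [179, 192]), ([0.332, 0.354, 0.007], 0.85, [160, 302])]
weight [([0.616, 0.027, 0.002], 0.53, [298, 189])]
beaker [([0.574, -0.266, -0.001], 0.59, [414, 207])]
jar [([0.643, 0.309, -0.001], 0.7, [185, 176]), ([0.461, -0.246, 0.045], 0.64, [410, 251])]
1.3 [0.29408761 0.60755069 0.22655118] [ 3.14156940e+00 -1.68240045e-05 -4.50742132e-01] 0.08763664256303087 0.0188
```

View pics/scene0.png

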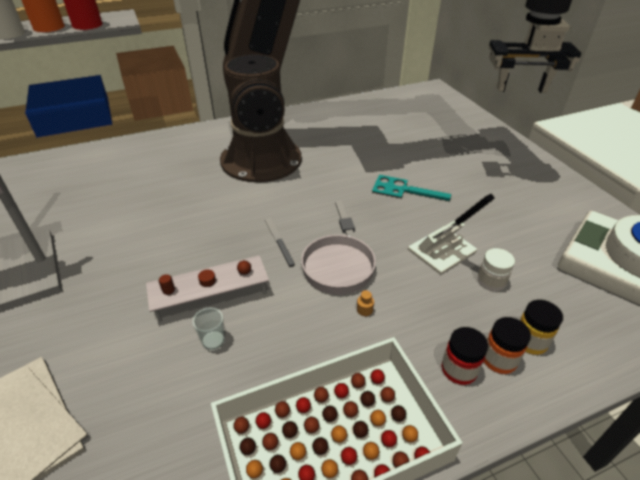

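View pics/top0.png

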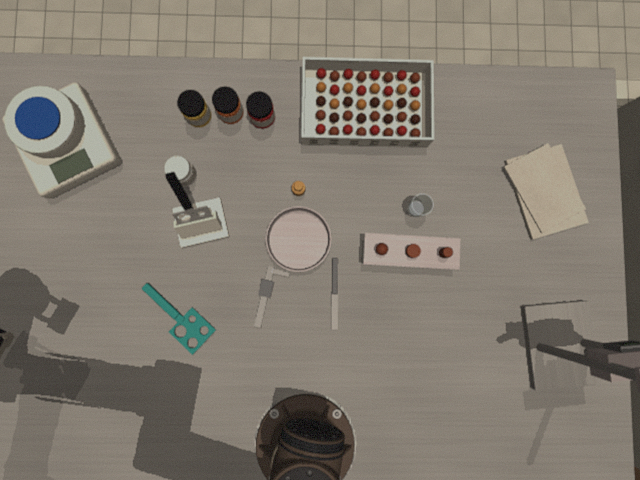

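The turquoise gauge lying at top px (193,332) is the look-alike. The one standing in the white holder with a black handle, top px (180,192), fits the description. I'm moving towards the stand now and will confirm it in a crop.

```bash
python3 - <<'E'
import cv2
a=cv2.imread('pics/top0.png')[150:260,130:250]; b=cv2.imread('pics/top0.png')[215:285,350:470]
a=cv2.resize(a,None,fx=4,fy=4,interpolation=cv2.INTER_CUBIC);b=cv2.resize(b,None,fx=2.6,fy=2.6,interpolation=cv2.INTER_CUBIC)
b=cv2.copyMakeBorder(b,0,a.shape[0]-b.shape[0],0,0,cv2.BORDER_CONSTANT)
cv2.imwrite('pics/crop1.png',cv2.hconcat([a,b]))
E
python3 -m creep '{"translation":[[7,-33,-4],[7,-33,-4],[7,-33,-4],[7,-33,-4],[7,-33,-4],[7,-33,-4],[7,-33,-4],[7,-33,-4]],"spin":[0,0,0,0,0,0,0,0],"gripper":[1,1,1,1,1,1,1,1]}'
python3 -m creep '{"translation":[[7,-33,-4],[7,-33,-4],[7,-33,-4],[7,-33,-4],[7,-33,-4],[7,-33,-4],[7,-33,-4],[7,-33,-4]],"spin":[-0.14,-0.14,-0.14,-0.14,-0.14,-0.14,-0.14,-0.14],"gripper":[1,1,1,1,1,1,1,1]}'
python3 -m creep '{"translation":[[7,-32,-4],[7,-32,-4],[7,-32,-4],[7,-32,-4],[7,-32,-4],[7,-32,-4],[7,-32,-4],[7,-32,-4]],"spin":[0,0,0,0,0,0,0,0],"gripper":[0.7,0.7,0.7,0.7,0.7,0.7,0.7,0.7]}'
```

```text
t: 2.1
eef_pos: [0.3502, 0.3423, 0.1947]
ee_rot: [-3.141, -0.0, -0.451]
force: [0.5, 0.5, -0.7]
width: 0.0876
gripper_force: 0.0
t: 2.9
eef_pos: [0.4063, 0.0783, 0.1628]
ee_rot: [-3.141, 0.001, -1.576]
force: [0.8, 0.2, 0.4]
width: 0.088
gripper_force: 0.0
t: 3.7
eef_pos: [0.4624, -0.1779, 0.1307]
ee_rot: [-3.141, -0.0, -1.571]
force: [1.2, -0.1, -0.0]
width: 0.0614
gripper_force: 0.0
```

View pics/crop1.png

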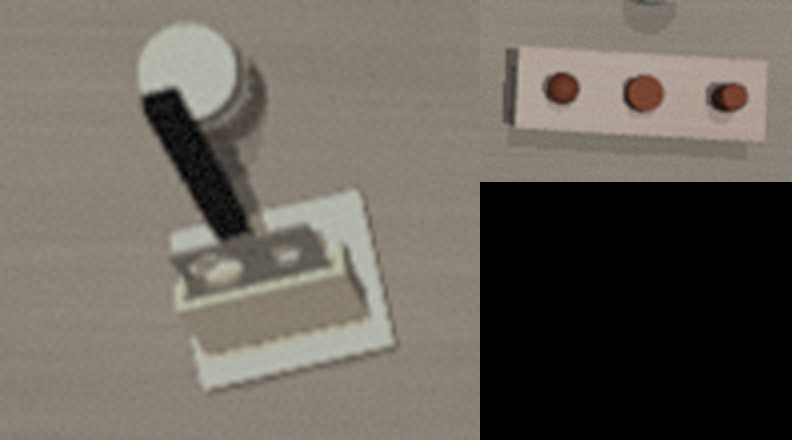

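The crop confirms it: a steel plate with a black handle leans in the white holder, crop (200,170), and the three brown baits sit on the stand in the order ball, pellet, barrel. I'll take the pellet first.

```bash
python3 -m creep '{"translation":[[0,-35,-5],[0,-36,-5],[0,0,-25],[0,0,-25],[0,0,-15],[0,0,-7],[0,0,0],[0,0,0]],"spin":[0,0,0,0,0,0,0,0],"gripper":[0.7,0.7,0.7,0.7,0.7,0.7,0.7,0.7]}'
python3 -m creep '{"translation":[[0,0,0],[0,0,0],[0,0,0],[0,0,0],[0,0,0],[0,0,0]],"spin":[0,0,0,0,0,0],"gripper":[0.2,0.2,0.2,0.2,0.2,0.2]}' 15
python3 - <<'E'
from h import *
save('wrist','w1.png')
E
```

```text
t: 4.5
eef_pos: [0.4627, -0.2475, 0.0492]
ee_rot: [-3.141, -0.0, -1.57]
force: [-0.0, 0.2, 0.3]
width: 0.0615
gripper_force: 0.0
t: 5.1
eef_pos: [0.4622, -0.2475, 0.0488]
ee_rot: [-3.141, -0.0, -1.571]
force: [-0.9, 1.2, 3.9]
width: 0.0326
gripper_force: 15.0
```

View pics/w1.png

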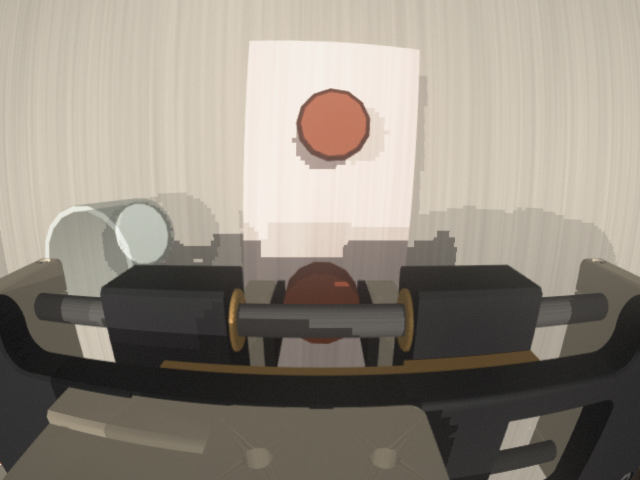

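The wrist view shows the pellet held between the fingers (320,300), with the barrel ahead at (333,125). Next I lift it and place it in the dish.

```bash
python3 -m creep '{"translation":[[0,0,15],[0,0,30],[0,15,15],[3,35,0],[4,42,0],[4,42,0],[4,42,0],[4,42,0]],"spin":[0,0,0,0,0,0,0,0],"gripper":[0.2,0.2,0.2,0.2,0.2,0.2,0.2,0.2]}'
python3 -m creep '{"translation":[[4,42,0],[4,35,0],[0,13,-20],[0,0,-30],[0,0,-20],[0,0,-15],[0,0,-9],[0,0,0]],"spin":[0,0,0,0,0,0,0,0],"gripper":[0.2,0.2,0.2,0.2,0.2,0.2,0.2,0.2]}'
python3 -m creep '{"translation":[[0,0,-5],[0,0,0]],"spin":[0,0],"gripper":[0.2,0.2]}'
```

```text
t: 5.95
eef_pos: [0.4809, -0.0279, 0.1086]
ee_rot: [-3.141, 0.0, -1.571]
force: [0.8, -0.6, 0.3]
width: 0.0328
gripper_force: 15.0
t: 6.75
eef_pos: [0.4884, 0.0601, 0.0135]
ee_rot: [3.139, -0.001, -1.571]
force: [0.2, 0.7, 0.1]
width: 0.0324
gripper_force: 15.0
t: 6.95
eef_pos: [0.4893, 0.0606, 0.0097]
ee_rot: [-3.141, 0.0, -1.571]
force: [-0.0, 0.4, -0.3]
width: 0.0323
gripper_force: 15.0
```

```bash
python3 -m creep '{"translation":[[0,0,-1],[0,0,0],[0,0,0]],"spin":[0,0,0],"gripper":[0.45,0.45,0.55]}'
python3 -m creep '{"translation":[[0,0,10],[0,0,30],[0,0,40],[0,-15,30],[-3,-35,0],[-4,-42,0],[-4,-42,0],[-4,-42,0]],"spin":[0,0,0,0,0,0,0,0],"gripper":[0.6,0.6,0.6,0.6,0.6,0.6,0.6,0.6]}'
python3 - <<'E'
from h import *
for c in('scene','top'):
  save(c,c+'1.png')
  for n in ['barrel','ball_center','pellet','dish','stand']: print(c,n,[(np.round(d['centre'],3).tolist(),round(d['confidence'],2)) for d in nets.pinpoint(c,n)[:2]])
E
```

```text
t: 7.25
eef_pos: [0.4893, 0.0606, 0.0089]
ee_rot: [-3.141, 0.0, -1.571]
force: [-0.4, 0.8, 0.3]
width: 0.0428
gripper_force: 0.0
t: 8.05
eef_pos: [0.4739, -0.1168, 0.1198]
ee_rot: [-3.14, 0.0, -1.57]
force: [1.0, 1.1, -0.0]
width: 0.0526
gripper_force: 0.0
scene barrel [([0.455, -0.318, 0.048], 0.61)]
scene ball_center [([0.464, -0.178, 0.06], 0.53)]
scene pellet [([0.489, 0.06, 0.003], 0.74)]
scene dish [([0.491, 0.026, 0.0], 0.7)]
scene stand [([0.46, -0.248, -0.002], 0.97), ([0.457, -0.32, 0.05], 0.54)]
top barrel [([0.458, -0.324, 0.046], 0.57)]
top ball_center []
top pellet []
top dish [([0.529, 0.263, 0.055], 0.31)]
top stand []
```

```bash
python3 -m creep '{"translation":[[-3,-42,0],[-3,-42,0],[-4,-42,0],[-4,-42,0],[-2,-36,0],[0,0,-25],[0,0,-25],[0,0,-17]],"spin":[0,0,0,0,0,0,0,0],"gripper":[0.6,0.6,0.6,0.6,0.6,0.6,0.6,0.6]}'
python3 -m creep '{"translation":[[0,0,0],[0,0,0],[0,0,0],[0,0,0],[0,0,0],[0,0,0]],"spin":[0,0,0,0,0,0],"gripper":[0.15,0.15,0.15,0.15,0.15,0.15]}' 15
python3 -m creep '{"translation":[[0,0,15],[0,0,30],[0,15,30],[4,35,0],[4,42,0],[4,42,0],[4,42,0],[4,42,0]],"spin":[0,0,0,0,0,0,0,0],"gripper":[0.15,0.15,0.15,0.15,0.15,0.15,0.15,0.15]}'
python3 -m creep '{"translation":[[5,42,0],[3,30,0],[2,14,-10],[0,0,-40],[0,0,-30],[0,0,-20],[0,0,-11],[0,0,0]],"spin":[0,0,0,0,0,0,0,0],"gripper":[0.15,0.15,0.15,0.15,0.15,0.15,0.15,0.15]}'
```

```text
t: 9.45
eef_pos: [0.4574, -0.3193, 0.0499]
ee_rot: [3.14, 0.001, -1.571]
force: [-0.2, 0.6, 0.4]
width: 0.0528
gripper_force: 0.0
t: 10.05
eef_pos: [0.4589, -0.3196, 0.0527]
ee_rot: [-3.14, -0.001, -1.57]
force: [0.7, 1.7, 6.9]
width: 0.0259
gripper_force: 15.0
t: 10.85
eef_pos: [0.4779, -0.0999, 0.1269]
ee_rot: [-3.141, 0.0, -1.571]
force: [0.9, -0.2, 0.2]
width: 0.0253
gripper_force: 15.0
t: 11.65
eef_pos: [0.4872, -0.0161, 0.0143]
ee_rot: [3.139, -0.001, -1.571]
force: [0.2, -0.5, -0.6]
width: 0.0258
gripper_force: 15.0
```

```bash
python3 -m creep '{"translation":[[0,0,-1],[0,0,0]],"spin":[0,0],"gripper":[0.15,0.15]}'
python3 -m creep '{"translation":[[0,0,-1],[0,0,0]],"spin":[0,0],"gripper":[0.15,0.15]}'
```

```text
t: 11.85
eef_pos: [0.4887, -0.0154, 0.0154]
ee_rot: [-3.14, 0.001, -1.571]
force: [0.5, 0.1, -0.4]
width: 0.0254
gripper_force: 15.0
t: 12.05
eef_pos: [0.4884, -0.0154, 0.0141]
ee_rot: [-3.14, 0.0, -1.571]
force: [0.1, 0.4, -0.6]
width: 0.025
gripper_force: 15.0
```

```bash
python3 -m creep '{"translation":[[0,0,-1.5],[0,0,0]],"spin":[0,0],"gripper":[0.15,0.15]}'
python3 -m creep '{"translation":[[0,0,-1],[0,0,0]],"spin":[0,0],"gripper":[0.15,0.15]}'
```

```text
t: 12.25
eef_pos: [0.4885, -0.0153, 0.0125]
ee_rot: [-3.141, 0.0, -1.57]
force: [-1.4, 0.5, 3.9]
width: 0.0254
gripper_force: 15.0
t: 12.45
eef_pos: [0.4885, -0.0154, 0.0122]
ee_rot: [-3.141, 0.0, -1.57]
force: [-3.6, 0.8, 14.6]
width: 0.0253
gripper_force: 15.0
```

```bash
python3 -m creep '{"translation":[[0,0,1],[0,0,0],[0,0,0],[0,0,10],[0,0,30],[0,0,40],[0,-15,25],[-5,-36,0]],"spin":[0,0,0,0,0,0,0,0],"gripper":[0.4,0.45,0.5,0.6,0.6,0.6,0.6,0.6]}'
python3 -m creep '{"translation":[[-7,-40,0],[-7,-40,0],[-5,-30,-10],[0,0,-25],[0,0,-20],[0,0,-14],[0,0,0]],"spin":[0,0,0,0,0,0,0],"gripper":[0.6,0.6,0.6,0.6,0.6,0.6,0.6]}'
python3 -m creep '{"translation":[[0,0,0],[0,0,0],[0,0,0],[0,0,0],[0,0,0],[0,0,0]],"spin":[0,0,0,0,0,0],"gripper":[0.15,0.15,0.15,0.15,0.15,0.15]}' 15
python3 -m creep '{"translation":[[0,0,15],[0,0,30],[0,15,30],[4,35,0],[6,36,0],[6,40,0],[6,40,0],[3,29,0]],"spin":[0,0,0,0,0,0,0,0],"gripper":[0.15,0.15,0.15,0.15,0.15,0.15,0.15,0.15]}'
python3 - <<'E'
from h import *
for c in('scene','top'):
  save(c,c+'2.png')
  for n in ['barrel','ball_center','pellet','dish']: print(c,n,[(np.round(d['centre'],3).tolist(),round(d['confidence'],2)) for d in nets.pinpoint(c,n)[:2]])
E
```

```text
t: 13.25
eef_pos: [0.4865, -0.0653, 0.1218]
ee_rot: [-3.133, 0.001, -1.567]
force: [0.6, -0.5, -0.4]
width: 0.0523
gripper_force: 0.0
t: 13.95
eef_pos: [0.4626, -0.1766, 0.0468]
ee_rot: [3.138, 0.0, -1.571]
force: [-1.0, 0.3, -0.5]
width: 0.0526
gripper_force: 0.0
t: 14.55
eef_pos: [0.4646, -0.1765, 0.0486]
ee_rot: [-3.141, -0.0, -1.571]
force: [-0.7, 0.3, 4.9]
width: 0.0288
gripper_force: 15.0
t: 15.35
eef_pos: [0.4893, 0.0207, 0.1232]
ee_rot: [-3.141, 0.0, -1.57]
force: [0.1, -0.1, 0.2]
width: 0.0288
gripper_force: 15.0
scene barrel [([0.491, -0.017, 0.008], 0.67)]
scene ball_center [([0.488, 0.02, 0.131], 0.63)]
scene pellet []
scene dish [([0.494, 0.026, 0.002], 0.66)]
top barrel []
top ball_center [([0.57, -0.272, -0.001], 0.28)]
top pellet []
top dish []
```

View pics/scene2.png

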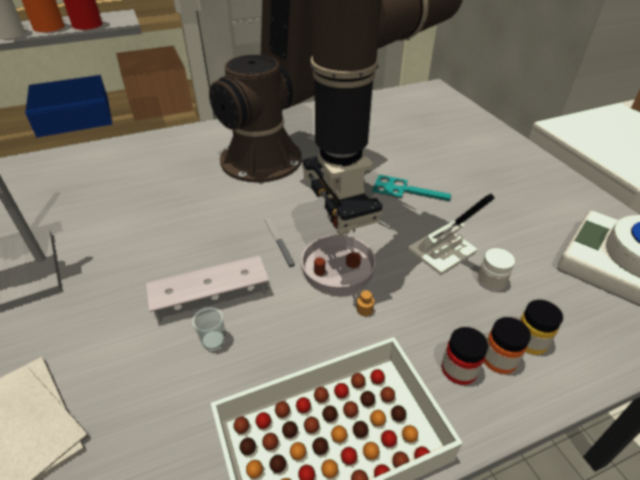

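The scene view shows the barrel upright in the dish (320,265), the pellet near (354,258), and the ball held above. I'll lower the ball.

```bash
python3 -m creep '{"translation":[[0,0,-30],[0,0,-40],[0,0,-22],[0,0,-12],[0,0,-6],[0,0,0],[0,0,0]],"spin":[0,0,0,0,0,0,0],"gripper":[0.15,0.15,0.15,0.15,0.15,0.15,0.15]}'
python3 -m creep '{"translation":[[0,0,-1],[0,0,0]],"spin":[0,0],"gripper":[0.15,0.15]}'
python3 -m creep '{"translation":[[0,0,-1],[0,0,0]],"spin":[0,0],"gripper":[0.15,0.15]}'
```

```text
t: 16.55
eef_pos: [0.4896, 0.0185, 0.0136]
ee_rot: [-3.141, 0.0, -1.571]
force: [-0.7, -0.8, 1.0]
width: 0.0286
gripper_force: 15.0
t: 16.75
eef_pos: [0.4895, 0.0187, 0.0127]
ee_rot: [-3.14, 0.001, -1.571]
force: [0.3, -0.2, -0.5]
width: 0.0292
gripper_force: 15.0
t: 16.95
eef_pos: [0.4891, 0.0186, 0.0112]
ee_rot: [-3.141, 0.0, -1.571]
force: [-0.4, 0.3, -0.9]
width: 0.0291
gripper_force: 15.0
```

```bash
python3 -m creep '{"translation":[[0,0,-1],[0,0,0]],"spin":[0,0],"gripper":[0.15,0.15]}'
python3 -m creep '{"translation":[[0,0,-1],[0,0,0]],"spin":[0,0],"gripper":[0.15,0.15]}'
```

```text
t: 17.15
eef_pos: [0.4893, 0.0186, 0.0104]
ee_rot: [-3.141, -0.0, -1.57]
force: [-1.8, -0.2, 5.7]
width: 0.0291
gripper_force: 15.0
t: 17.35
eef_pos: [0.4894, 0.0186, 0.0101]
ee_rot: [-3.141, -0.0, -1.57]
force: [-4.1, 0.2, 15.8]
width: 0.0289
gripper_force: 15.0
```

```bash
python3 -m creep '{"translation":[[0,0,1],[0,0,0],[0,0,0],[0,0,10],[0,0,30],[0,0,45],[0,0,45],[0,0,45]],"spin":[0,0,0,0,0,0,0,0],"gripper":[0.4,0.45,0.5,0.6,0.6,0.7,0.7,0.7]}'
python3 -m creep '{"translation":[[0,0,45],[3,25,4],[9,26,0],[9,26,0],[9,26,0],[9,26,0],[9,26,0],[9,26,0]],"spin":[0.14,0.14,0.14,0.14,0.14,0.14,0.14,0.14],"gripper":[0.7,0.7,0.7,0.7,0.7,0.7,0.7,0.7]}'
python3 -m creep '{"translation":[[9,26,0],[9,26,0],[9,26,0],[0,0,0],[0,0,0],[0,0,0]],"spin":[0.14,0.14,0.14,0.14,0.125,0],"gripper":[0.7,0.7,0.7,0.7,0.7,0.7]}'
python3 - <<'E'
from h import *
for c in('scene','top','wrist'):
  save(c,c+'3.png')
  for n in ['gauge_handle','gauge','slot_mouth','ball_center','barrel','dish','jar']: print(c,n,[(np.round(d['centre'],3).tolist(),round(d['confidence'],2)) for d in nets.pinpoint(c,n)[:2]])
E
```

```text
t: 18.15
eef_pos: [0.4886, 0.0183, 0.1875]
ee_rot: [-3.141, 0.0, -1.571]
force: [0.3, 1.0, -0.2]
width: 0.0608
gripper_force: 0.0
t: 18.95
eef_pos: [0.5461, 0.2005, 0.2347]
ee_rot: [-3.142, -0.0, -0.445]
force: [-0.7, -0.8, -0.1]
width: 0.0616
gripper_force: 0.0
t: 19.55
eef_pos: [0.5729, 0.2777, 0.2343]
ee_rot: [3.141, 0.0, 0.236]
force: [0.3, -1.1, -0.3]
width: 0.0614
gripper_force: 0.0
scene gauge_handle [([0.577, 0.278, 0.149], 0.95), ([0.332, 0.352, 0.007], 0.92)]
scene gauge [([0.529, 0.265, 0.057], 0.79), ([0.262, 0.275, 0.007], 0.67)]
scene slot_mouth [([0.523, 0.263, 0.06], 0.57)]
scene ball_center [([0.487, 0.017, 0.018], 0.57)]
scene barrel [([0.492, -0.017, 0.013], 0.56), ([0.569, -0.269, 0.0], 0.2)]
scene dish [([0.488, 0.023, 0.001], 0.62)]
scene jar [([0.646, 0.314, 0.0], 0.89)]
top gauge_handle [([0.574, 0.278, 0.15], 0.63), ([0.332, 0.352, 0.008], 0.63)]
top gauge [([0.259, 0.273, 0.008], 0.82), ([0.528, 0.26, 0.058], 0.78)]
top slot_mouth [([0.524, 0.261, 0.064], 0.87)]
top ball_center [([0.491, 0.024, 0.022], 0.46)]
top barrel [([0.487, -0.021, 0.008], 0.44)]
top dish [([0.488, 0.022, -0.001], 0.79)]
top jar []
wrist gauge_handle [([0.573, 0.276, 0.15], 0.91)]
wrist gauge [([0.529, 0.267, 0.058], 0.82)]
wrist slot_mouth [([0.525, 0.265, 0.066], 0.67)]
wrist ball_center []
wrist barrel []
wrist dish [([0.527, 0.266, 0.066], 0.54)]
wrist jar [([0.646, 0.312, 0.002], 0.57)]
```

View pics/wrist3.png

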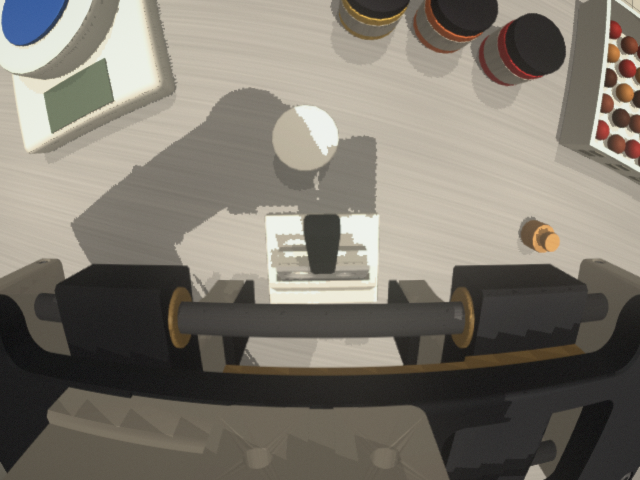

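The wrist view shows the black handle at (322,243), centred between the fingers, with the holder square to the view and the jar behind it at (305,138). I'll grip high on the handle and draw the gauge out along the slot.

```bash
python3 -m creep '{"translation":[[10,1,0],[0,0,-25],[0,0,-30],[0,0,-20],[0,0,-8],[0,0,0]],"spin":[0,0,0,0,0,0],"gripper":[0.7,0.7,0.7,0.7,0.7,0.7]}'
python3 -m creep '{"translation":[[0,0,0],[0,0,0],[0,0,0],[0,0,0],[0,0,0],[0,0,0],[0,0,0]],"spin":[0,0,0,0,0,0,0],"gripper":[0.1,0.1,0.1,0.1,0.1,0.1,0.1]}' 45
```

```text
t: 21.35
eef_pos: [0.5831, 0.2782, 0.1499]
ee_rot: [3.14, 0.002, 0.234]
force: [1.1, 0.4, -0.1]
width: 0.0617
gripper_force: 0.0
t: 22.05
eef_pos: [0.5832, 0.2786, 0.1513]
ee_rot: [3.142, -0.0, 0.235]
force: [-0.4, 0.1, 0.3]
width: 0.02
gripper_force: 45.0
```

```bash
python3 -m creep '{"translation":[[4,1,9],[4,1,9],[4,1,9],[4,1,9],[4,1,9],[4,1,9],[2,0,9],[0,0,0]],"spin":[0,0,0,0,0,0,0,0],"gripper":[0.1,0.1,0.1,0.1,0.1,0.1,0.1,0.1]}'
python3 -m creep '{"translation":[[0,0,20],[0,0,30],[0,0,20],[0,0,0]],"spin":[0,0,0,0],"gripper":[0.1,0.1,0.1,0.1]}'
python3 - <<'E'
from h import *
f=save('scene','scene4.png')
for c in('scene','top'):
  if c=='top': save(c,'top4.png')
  for n in ['gauge_handle','gauge']: print(c,n,[(np.round(d['centre'],3).tolist(),round(d['confidence'],2)) for d in nets.pinpoint(c,n)[:2]])
E
```

```text
t: 22.85
eef_pos: [0.61, 0.2849, 0.2157]
ee_rot: [-3.141, -0.002, 0.234]
force: [-0.0, 0.6, -1.0]
width: 0.0195
gripper_force: 45.0
t: 23.25
eef_pos: [0.6102, 0.2851, 0.2875]
ee_rot: [-3.14, -0.005, 0.234]
force: [0.8, -0.2, -1.7]
width: 0.0196
gripper_force: 45.0
scene gauge_handle [([0.605, 0.283, 0.286], 0.94)]
scene gauge [([0.554, 0.271, 0.194], 0.97), ([0.265, 0.277, 0.007], 0.7)]
top gauge_handle [([0.332, 0.354, 0.008], 0.63), ([0.6, 0.28, 0.281], 0.61)]
top gauge [([0.262, 0.269, 0.006], 0.74), ([0.551, 0.269, 0.188], 0.64)]
```

View pics/scene4.png

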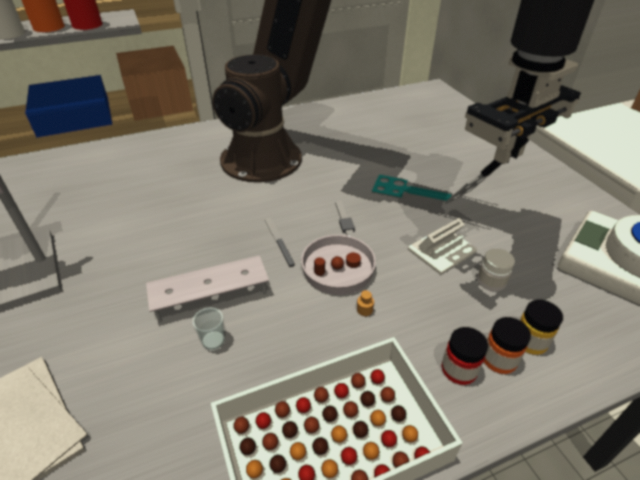

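The view shows the gauge free of the holder, held by the handle at (490,175), with all three baits in the dish (320-354,260). Next I carry it to the empty stand to lay the plate flat there.

```bash
python3 -m creep '{"translation":[[-4,-15,0],[-7,-30,0],[-8,-38,0],[-8,-38,0],[-8,-38,0],[-8,-38,0],[-8,-38,0],[-8,-38,0]],"spin":[0,0,-0.03,-0.04,-0.04,-0.04,-0.04,-0.03],"gripper":[0.1,0.1,0.1,0.1,0.1,0.1,0.1,0.1]}'
python3 -m creep '{"translation":[[-8,-38,0],[-8,-38,0],[-8,-38,0],[-8,-38,0],[-8,-30,-10],[0,-10,-30],[0,0,-30],[0,0,-10]],"spin":[-0.015,0,0,0,0,0,0,0],"gripper":[0.1,0.1,0.1,0.1,0.1,0.1,0.1,0.1]}'
python3 - <<'E'
from h import *
s=get_state();print(s['eef_pos'],s['ee_rot'])
for c in('scene','top'):
  save(c,c+'5.png')
  for n in ['gauge_handle','gauge','stand','beaker']: print(c,n,[(np.round(d['centre'],3).tolist(),round(d['confidence'],2)) for d in nets.pinpoint(c,n)[:2]])
E
```

```text
t: 24.35
eef_pos: [0.5489, 0.0096, 0.2838]
ee_rot: [3.141, 0.0, 0.013]
force: [1.2, -0.4, -2.1]
width: 0.0195
gripper_force: 45.0
t: 25.15
eef_pos: [0.5074, -0.181, 0.2008]
ee_rot: [-3.141, 0.005, -0.003]
force: [-1.0, -0.0, -1.7]
width: 0.0197
gripper_force: 45.0
[ 0.50738754 -0.181005    0.20083749] [-3.14074524e+00  5.09192020e-03 -2.74701233e-03]
scene gauge_handle [([0.502, -0.181, 0.2], 0.75), ([0.336, 0.352, 0.007], 0.75)]
scene gauge [([0.262, 0.276, 0.007], 0.89), ([0.447, -0.181, 0.107], 0.77)]
scene stand [([0.462, -0.249, -0.004], 0.96), ([0.569, -0.269, 0.0], 0.55)]
scene beaker [([0.57, -0.268, -0.0], 0.89)]
top gauge_handle [([0.33, 0.353, 0.006], 0.83), ([0.501, -0.18, 0.203], 0.62)]
top gauge [([0.266, 0.268, 0.006], 0.92), ([0.455, -0.184, 0.111], 0.59)]
top stand [([0.462, -0.252, 0.002], 0.59)]
top beaker []
```

```bash
python3 -m creep '{"translation":[[10,0,-12],[0,0,-6],[0,0,-2],[0,0,0]],"spin":[0,0,0,0],"gripper":[0.1,0.1,0.1,0.1]}'
python3 -m creep '{"translation":[[0,0,-2],[0,0,-2]],"spin":[0,0],"gripper":[0.1,0.1]}'
python3 -m creep '{"translation":[[0,0,-2],[0,0,0]],"spin":[0,0],"gripper":[0.1,0.1]}' 20
```

```text
t: 26.05
eef_pos: [0.5196, -0.1804, 0.1832]
ee_rot: [-3.142, 0.002, -0.001]
force: [-1.2, -0.6, -1.5]
width: 0.0195
gripper_force: 45.0
t: 26.25
eef_pos: [0.5202, -0.1805, 0.1802]
ee_rot: [3.142, -0.001, -0.001]
force: [0.5, -0.7, -1.9]
width: 0.02
gripper_force: 45.0
t: 26.45
eef_pos: [0.5199, -0.1804, 0.1779]
ee_rot: [-3.141, 0.0, -0.001]
force: [0.3, -0.0, -1.7]
width: 0.02
gripper_force: 20.0
```

```bash
python3 -m creep '{"translation":[[0,0,-2],[0,0,0]],"spin":[0,0],"gripper":[0.1,0.1]}'
python3 -m creep '{"translation":[[0,0,-2],[0,0,0]],"spin":[0,0],"gripper":[0.1,0.1]}'
python3 -m creep '{"translation":[[0,0,-2],[0,0,0]],"spin":[0,0],"gripper":[0.1,0.1]}'
```

```text
t: 26.65
eef_pos: [0.52, -0.1804, 0.1759]
ee_rot: [-3.142, 0.0, -0.001]
force: [-0.9, -0.3, -1.0]
width: 0.02
gripper_force: 20.0
t: 26.85
eef_pos: [0.5205, -0.1805, 0.1743]
ee_rot: [3.141, -0.001, -0.001]
force: [0.5, 0.7, 1.4]
width: 0.0199
gripper_force: 20.0
t: 27.05
eef_pos: [0.5218, -0.1807, 0.1734]
ee_rot: [3.141, -0.004, -0.0]
force: [2.9, 0.9, 4.7]
width: 0.0199
gripper_force: 20.0
```

```bash
python3 -m creep '{"translation":[[11,0,-6],[10,0,-6],[9,0,-7],[9,0,-8],[8,0,-8],[8,0,-9],[0,0,0]],"spin":[0,0,0,0,0,0,0],"gripper":[0.1,0.1,0.1,0.1,0.1,0.1,0.1]}'
python3 - <<'E'
from h import *
for c in('scene','top'):
  save(c,c+'6.png')
  for n in ['gauge_handle','gauge']: print(c,n,[(np.round(d['centre'],3).tolist(),round(d['confidence'],2)) for d in nets.pinpoint(c,n)[:2]])
E
```

```text
t: 27.75
eef_pos: [0.5752, -0.1803, 0.1258]
ee_rot: [-3.141, 0.003, -0.001]
force: [1.0, -0.5, -0.6]
width: 0.02
gripper_force: 20.0
scene gauge_handle [([0.335, 0.35, 0.005], 0.81), ([0.562, -0.182, 0.132], 0.74)]
scene gauge [([0.472, -0.179, 0.068], 0.58)]
top gauge_handle [([0.559, -0.181, 0.132], 0.65), ([0.329, 0.354, 0.005], 0.58)]
top gauge [([0.474, -0.181, 0.073], 0.87), ([0.261, 0.272, 0.005], 0.63)]
```

```bash
python3 -m creep '{"translation":[[7,0,-10],[6,0,-10],[5,0,-11],[5,0,-11],[4,0,-11],[3,0,-11],[2,0,-11],[0,0,-10]],"spin":[0,0,0,0,0,0,0,0],"gripper":[0.1,0.1,0.1,0.1,0.1,0.1,0.1,0.1]}'
python3 -m creep '{"translation":[[0,0,-8],[0,0,0]],"spin":[0,0],"gripper":[0.1,0.1]}'
python3 -m creep '{"translation":[[0,0,-2],[0,0,-2],[0,0,0]],"spin":[0,0,0],"gripper":[0.1,0.1,0.1]}'
python3 - <<'E'
from h import *
for c in('scene','top'):
  save(c,c+'7.png')
  for n in ['gauge_handle','gauge']: print(c,n,[(np.round(d['centre'],3).tolist(),round(d['confidence'],2)) for d in nets.pinpoint(c,n)[:2]])
E
```

```text
t: 28.85
eef_pos: [0.6071, -0.1804, 0.0418]
ee_rot: [-3.142, 0.001, -0.001]
force: [0.8, 0.5, 0.7]
width: 0.02
gripper_force: 20.0
t: 29.05
eef_pos: [0.6059, -0.1804, 0.0335]
ee_rot: [-3.141, 0.003, -0.001]
force: [-1.1, -0.4, -0.5]
width: 0.0199
gripper_force: 20.0
t: 29.35
eef_pos: [0.6067, -0.1805, 0.0312]
ee_rot: [-3.142, 0.0, -0.001]
force: [-1.2, -0.3, 1.4]
width: 0.02
gripper_force: 20.0
scene gauge_handle [([0.336, 0.35, 0.007], 0.86), ([0.589, -0.182, 0.051], 0.59)]
scene gauge [([0.264, 0.28, 0.006], 0.78), ([0.484, -0.177, 0.048], 0.63)]
top gauge_handle [([0.585, -0.181, 0.047], 0.97), ([0.33, 0.355, 0.008], 0.73)]
top gauge [([0.262, 0.268, 0.006], 0.57), ([0.486, -0.179, 0.048], 0.56)]
```

View pics/scene7.png

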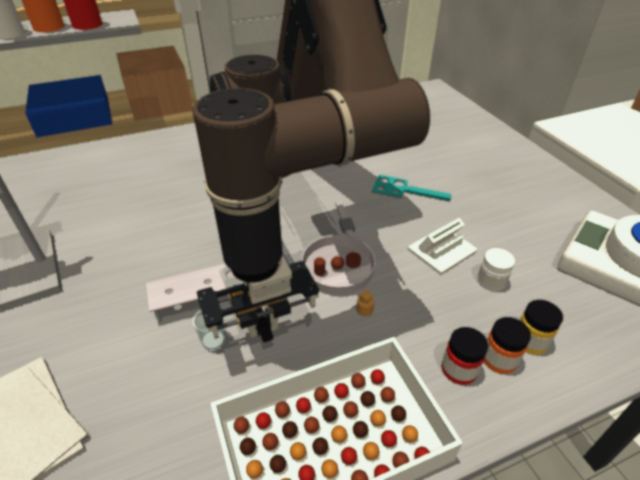

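```bash
python3 -m creep '{"translation":[[0,0,-2],[-5,0,0],[-9,0,0],[-8,0,0],[0,0,0]],"spin":[0,0,0,0,0],"gripper":[0.1,0.1,0.1,0.1,0.1]}' 12
python3 -m creep '{"translation":[[0,0,0],[0,0,0],[0,0,0]],"spin":[0,0,0],"gripper":[0.35,0.35,0.35]}'
python3 - <<'E'
from h import *
for c in('scene','top'):
  save(c,c+'8.png')
  for n in ['gauge_handle','gauge']: print(c,n,[(np.round(d['centre'],3).tolist(),round(d['confidence'],2)) for d in nets.pinpoint(c,n)[:2]])
E
```

```text
t: 30.15
eef_pos: [0.5904, -0.1804, 0.0315]
ee_rot: [3.141, -0.012, 0.001]
force: [12.4, -0.1, -0.9]
width: 0.0196
gripper_force: 12.0
t: 30.45
eef_pos: [0.584, -0.1805, 0.0288]
ee_rot: [-3.141, 0.001, -0.001]
force: [-0.8, -0.4, -1.2]
width: 0.03
gripper_force: 0.0
scene gauge_handle [([0.572, -0.181, 0.028], 0.89), ([0.338, 0.353, 0.007], 0.65)]
scene gauge [([0.473, -0.178, 0.057], 0.81), ([0.263, 0.274, 0.008], 0.56)]
top gauge_handle [([0.331, 0.353, 0.008], 0.69), ([0.571, -0.18, 0.022], 0.58)]
top gauge [([0.263, 0.27, 0.007], 0.87), ([0.475, -0.181, 0.058], 0.72)]
```

Run:
```python
import cv2
a=cv2.imread('pics/scene8.png')[225:365,140:340]; b=cv2.imread('pics/top8.png')[170:290,330:450]
a=cv2.resize(a,(500,350),interpolation=cv2.INTER_CUBIC);b=cv2.resize(b,(300,300),interpolation=cv2.INTER_CUBIC)
b=cv2.copyMakeBorder(b,0,50,0,0,cv2.BORDER_CONSTANT)
cv2.imwrite('pics/crop8.png',cv2.hconcat([a,b]))
```

```text
(no output)
```

View pics/crop8.png

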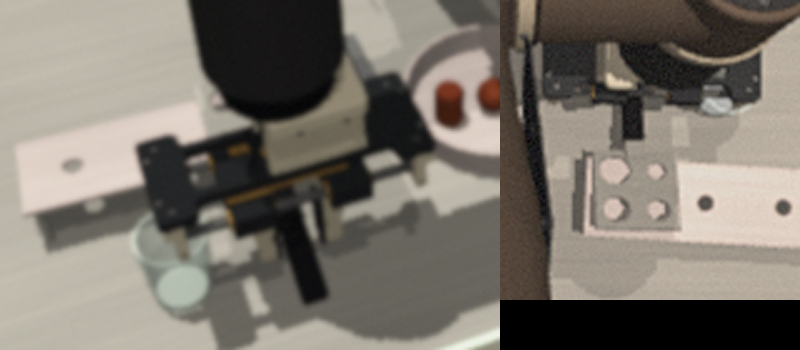

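The crop shows the plate with its four holes on the stand, with its front edge at the stand's edge (top-crop row 155). The freed handle has tipped down at (300,250). I'll grip it loosely nearer the plate as a hinge, lift until the plate swings back, then lay it flat again.

```bash
python3 -m creep '{"translation":[[-11,0,-6],[-11,0,-7],[0,0,-6],[0,0,0]],"spin":[0,0,0,0],"gripper":[0.35,0.35,0.35,0.35]}'
python3 -m creep '{"translation":[[0,0,0],[0,0,0],[0,0,0],[0,0,0]],"spin":[0,0,0,0],"gripper":[0.1,0.1,0.1,0.1]}' 8
python3 -m creep '{"translation":[[1,0,4],[1,0,6],[1,0,7],[1,0,7],[1,0,7],[1,0,7],[1,0,4],[0,0,0]],"spin":[0,0,0,0,0,0,0,0],"gripper":[0.1,0.1,0.1,0.1,0.1,0.1,0.1,0.1]}'
python3 - <<'E'
from h import *
for c in('scene','top'):
  save(c,c+'9.png')
  for n in ['gauge_handle','gauge']: print(c,n,[(np.round(d['centre'],3).tolist(),round(d['confidence'],2)) for d in nets.pinpoint(c,n)[:2]])
E
```

```text
t: 31.15
eef_pos: [0.5619, -0.1805, 0.009]
ee_rot: [-3.142, 0.002, -0.001]
force: [0.7, 0.7, -0.3]
width: 0.0306
gripper_force: 0.0
t: 31.55
eef_pos: [0.5636, -0.1805, 0.0102]
ee_rot: [3.142, -0.001, -0.001]
force: [0.6, 0.1, -0.9]
width: 0.02
gripper_force: 8.0
t: 32.35
eef_pos: [0.5707, -0.1805, 0.0529]
ee_rot: [3.142, -0.001, -0.001]
force: [-0.8, 0.3, -2.5]
width: 0.0201
gripper_force: 8.0
scene gauge_handle [([0.336, 0.351, 0.007], 0.87), ([0.579, -0.18, 0.072], 0.68)]
scene gauge [([0.264, 0.276, 0.004], 0.77), ([0.487, 0.018, 0.02], 0.61)]
top gauge_handle [([0.332, 0.354, 0.006], 0.76)]
top gauge [([0.259, 0.271, 0.006], 0.9), ([0.476, -0.181, 0.069], 0.7)]
```

```bash
python3 -m creep '{"translation":[[0,0,-8],[0,0,-6],[0,0,-4],[0,0,0]],"spin":[0,0,0,0],"gripper":[0.1,0.1,0.1,0.1]}'
python3 -m creep '{"translation":[[0,0,-3],[0,0,0]],"spin":[0,0],"gripper":[0.1,0.1]}'
python3 -m creep '{"translation":[[0,0,-2],[0,0,0]],"spin":[0,0],"gripper":[0.1,0.1]}'
python3 -m creep '{"translation":[[0,0,-1],[0,0,0]],"spin":[0,0],"gripper":[0.1,0.1]}'
python3 - <<'E'
from h import *
for c in('scene','top'):
  save(c,c+'10.png')
  for n in ['gauge_handle','gauge']: print(c,n,[(np.round(d['centre'],3).tolist(),round(d['confidence'],2)) for d in nets.pinpoint(c,n)[:2]])
E
```

```text
t: 33.05
eef_pos: [0.5695, -0.1805, 0.0331]
ee_rot: [-3.142, 0.002, -0.001]
force: [-0.2, -0.0, -1.8]
width: 0.0199
gripper_force: 8.0
t: 33.25
eef_pos: [0.5701, -0.1805, 0.0309]
ee_rot: [3.142, 0.0, -0.001]
force: [-0.6, -0.3, -1.2]
width: 0.0198
gripper_force: 8.0
t: 33.45
eef_pos: [0.5702, -0.1805, 0.0291]
ee_rot: [3.142, -0.0, -0.001]
force: [0.1, 0.0, -0.3]
width: 0.0202
gripper_force: 8.0
t: 33.65
eef_pos: [0.5702, -0.1805, 0.0282]
ee_rot: [3.142, -0.0, -0.001]
force: [0.7, -0.4, 0.9]
width: 0.0199
gripper_force: 8.0
scene gauge_handle [([0.582, -0.18, 0.048], 0.93), ([0.337, 0.35, 0.008], 0.87)]
scene gauge [([0.262, 0.276, 0.006], 0.62)]
top gauge_handle [([0.333, 0.354, 0.007], 0.87)]
top gauge [([0.475, -0.182, 0.049], 0.78), ([0.26, 0.271, 0.009], 0.73)]
```

```bash
python3 -m creep '{"translation":[[0,0,0],[0,0,0],[0,0,4],[0,0,10],[0,0,20],[0,0,25],[0,0,12],[0,0,4]],"spin":[0,0,0,0,0,0,0,0],"gripper":[0.1,0.1,0.1,0.1,0.1,0.1,0.1,0.1]}' 55
python3 -m creep '{"translation":[[1,10,0],[2,20,0],[2,30,0],[2,35,0],[2,35,0],[2,35,0],[1,22,0],[1,11,0]],"spin":[0,0,0,0,0,0,0,0],"gripper":[0.1,0.1,0.1,0.1,0.1,0.1,0.1,0.1]}'
python3 -m creep '{"translation":[[0,5,0],[0,0,0],[0,0,0]],"spin":[0,0,0],"gripper":[0.1,0.1,0.1]}'
python3 - <<'E'
from h import *
print(get_state()['eef_pos'])
for k in range(2):
 for c in('scene','top'):
  save(c,c+f'11{k}.png')
  for n in ['gauge_handle','gauge','dish','ball_center','barrel','pellet']: print(c,n,[(np.round(d['centre'],3).tolist(),round(d['confidence'],2)) for d in nets.pinpoint(c,n)[:2]])
import cv2
a=cv2.imread('pics/scene110.png')[160:360,240:460];b=cv2.imread('pics/top110.png')[150:290,240:380]
a=cv2.resize(a,(440,400),interpolation=cv2.INTER_CUBIC);b=cv2.resize(b,(360,360),interpolation=cv2.INTER_CUBIC)
cv2.imwrite('pics/crop11.png',cv2.hconcat([a,cv2.copyMakeBorder(b,0,40,0,0,cv2.BORDER_CONSTANT)]))
E
```

```text
t: 34.75
eef_pos: [0.571, -0.1804, 0.105]
ee_rot: [-3.142, -0.003, -0.001]
force: [-0.2, 0.4, -1.5]
width: 0.0193
gripper_force: 55.0
t: 35.55
eef_pos: [0.5823, 0.0198, 0.1018]
ee_rot: [3.141, 0.002, 0.001]
force: [0.2, -0.1, -1.3]
width: 0.0194
gripper_force: 55.0
t: 35.85
eef_pos: [0.5828, 0.0218, 0.1027]
ee_rot: [3.141, 0.001, -0.001]
force: [0.2, 0.3, -1.7]
width: 0.0191
gripper_force: 55.0
[0.58276245 0.02182875 0.10269263]
scene gauge_handle [([0.336, 0.353, 0.009], 0.76), ([0.596, 0.022, 0.12], 0.73)]
scene gauge [([0.263, 0.274, 0.005], 0.91), ([0.486, 0.027, 0.119], 0.74)]
scene dish [([0.489, 0.025, 0.004], 0.61), ([0.648, 0.312, -0.001], 0.41)]
scene ball_center [([0.488, 0.016, 0.019], 0.45)]
scene barrel [([0.489, -0.016, 0.007], 0.57)]
scene pellet []
top gauge_handle []
top gauge [([0.49, 0.021, 0.121], 0.67), ([0.463, -0.252, 0.0], 0.54)]
top dish [([0.489, 0.025, 0.004], 0.86)]
top ball_center []
top barrel [([0.486, -0.021, 0.007], 0.48)]
top pellet [([0.489, 0.059, 0.006], 0.41)]
scene gauge_handle [([0.338, 0.35, 0.008], 0.9), ([0.59, 0.021, 0.121], 0.86)]
scene gauge [([0.264, 0.276, 0.005], 0.9), ([0.487, 0.026, 0.12], 0.86)]
scene dish [([0.493, 0.024, 0.002], 0.6)]
scene ball_center [([0.486, 0.017, 0.02], 0.59)]
scene barrel []
scene pellet [([0.489, -0.016, 0.01], 0.36)]
top gauge_handle []
top gauge [([0.488, 0.02, 0.124], 0.64)]
top dish [([0.489, 0.019, -0.003], 0.75)]
top ball_center []
top barrel [([0.488, -0.02, 0.005], 0.62)]
top pellet [([0.492, 0.057, 0.011], 0.44)]
```

View pics/crop11.png

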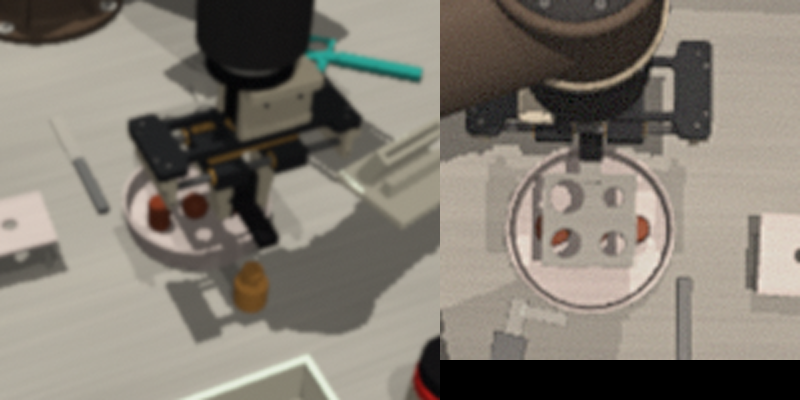

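The view shows the plate level and centred over the dish (top-crop 590,225), with the baits beneath it, the brass weight standing at (250,290), and nothing touching.

```bash
python3 -m creep '{"translation":[[0,0,0],[0,0,0],[0,0,0]],"spin":[0,0,0],"gripper":[0.1,0.1,0.1]}' && python3 -c "
from station import arm; print(arm.job_done())"
```

```text
t: 37.55
eef_pos: [0.5831, 0.0225, 0.1031]
ee_rot: [3.142, -0.0, -0.001]
force: [-0.4, -0.5, -2.3]
width: 0.0192
gripper_force: 55.0
the job is handed in; nothing more can be done
None
```

The job is handed in after 37.6 s: all three baits are in the dish, and the gauge is held level by its handle with the plate centred about 9 cm above the dish rim. While I was laying the plate flat on the stand it caught there once (about 12 N) and the handle tipped to the bench, so I re-gripped it. I saw none of the bystanders knocked over, though the last pictures I viewed covered only the brass weight.

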